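Close the ratchet gauge on a leaf blank

TASK

Measure the leaf blank lying under the blue thickness gauge: turn the ratchet cap on top clockwise (seen from above) until the spindle bears on the blank and the cap slips, keep it slipping for about a quarter turn, then let go, leaving the spindle gripping the blank. The spindle clamp may be tight, which only trying will tell; if so, loosen it with its lever. Do not crush the blank (turning the barrel below the cap would bypass the clutch) or shift it, and leave the other things on the bench where they are.

Things in the scene. Friction and masses are not known exactly. Their poses are not given: they have to be found in the camera images.
- gauge: Blue steel C-shaped bench gauge, fixed. Origin on the vertical spindle axis at bench level; local +y runs along its arm to the column (50 mm wide, centred at y = 135). Base 28 mm thick, 150 mm in x, y = -85 to 165. Arm 55 mm wide, y = -30 to 160, its top 125 mm above the bench. On the arm stand the barrel with the ratchet cap (on the axis) and the clamp lever (at y = 52).
- spindle: Steel spindle, 14 mm diameter, hanging below the arm. Origin at the centre of its lower face. It only slides vertically; at the start it is fully up, its face 70 mm above the bench and 3 to 5.5 mm above the blank. It goes down 2 mm per radian of the barrel and stays where it is left. When the clutch slips it presses with 15 to 50 N.
- ratchet_grip (a point): Centre of the ratchet cap, the narrow dark knurled cylinder at the very top, on the spindle axis: 26 mm diameter, 170 to 210 mm above the bench (this point at 190). It does not rise or sink when turned. It drives the barrel through a slip clutch: the barrel runs at about 0.06 N m, the clutch slips steadily, either way, at about 0.10 N m.
- ratchet (a joint): Rotation of the cap relative to the barrel (rad), 0 at the start; grows when the cap slips clockwise seen from above. No limit.
- thimble (a joint): Rotation of the barrel (rad): 0 at the start with the spindle fully up, grows clockwise seen from above, at most 5.4. The barrel is the wider aluminium cylinder under the cap, 40 mm diameter, 127 to 164 mm above the bench, with a small dark pointer on its side. Turning it directly bypasses the clutch and would crush the blank.
- lever_post (a point): Point on the upright grip post (12 mm diameter, 132 to 180 mm above the bench) at the end of the black clamp lever; 161 mm above the bench, 65 mm from lever_pivot. Pushed anticlockwise (from above) to its stop, 0.2 to 1.0 rad away, it frees the clamp. About 2 N moves it; it stays where left. The lever is re-indexable: its direction does not tell whether the clamp is tight.
- lever_pivot (a point): Point on the vertical axis of the clamp lever, 161 mm above the bench, at local (0, 52) mm of the gauge. The lever's hub (24 mm diameter) and flat arm (10 mm wide) reach 141 mm above the bench. While the clamp is tight the spindle cannot go down (it gives by at most 0.9 rad of barrel) and the cap just slips.
- anvil: Round steel table of the gauge, 90 mm diameter, fixed, below the spindle. Origin on the axis at its foot; its top is 36 mm above the origin.
- blank: Loose flat tan pressed-leaf blank, a disc 140 mm in diameter and 6 mm thick, about 70 g, lying on the anvil under the spindle. Origin at the centre of its underside.
- stack: Bystander: loose stack of leaf blanks, 140 mm diameter, 60 mm high. Origin at the centre of its underside.
- oil: Bystander: grey plastic bottle, 66 mm diameter, 150 mm high. Origin at the centre of its underside.
- die: Bystander: dark steel press die, 100 mm diameter, 30 mm high. Origin at the centre of its underside.
Things that resemble listed ones, but are neither listed nor needed, are in the scene too. Of the things like the blank, leave any that is pink or purple; of the rest the smaller one is meant.

How it is judged:
On the way:
1. the ratchet cap slips clockwise while the spindle bears on the blank (contact force between spindle and blank above 8 N and velocity of joint ratchet above 0.1 rad/s), for 0.1 s.
At the end, for the whole second after the job is handed in: The spindle still presses on the blank with more than 4 N, the cap is at rest, the blank lies within 12 mm and each bystander within 20 mm of where it started (contact force between spindle and blank above 4 N and velocity of joint ratchet below 0.05 rad/s and distance of blank from where it was at the start of the episode below 0.012 m and distance of each of stack, oil, die from where it was at the start of the episode below 0.02 m); the robot touches nothing.
It fails at once if the blank is crushed: the spindle presses on it with more than 80 N (barrel turned past its clutch) (contact force between spindle and blank above 80 N).
It fails at once if the blank is shifted by more than 25 mm (distance of blank from where it was at the start of the episode above 0.025 m).
It also fails if it takes over 72 s, if anything falls off the work surface, if the arm or the gripper's body presses on something with over 40 N, if the wrist force passes 120 N, or if a joint passes its speed limit or range.

ROBOT

A 7-joint arm with a two-finger parallel gripper is mounted at the origin on the work surface. World frame = base frame: x ahead of the robot, y to its left, z up, the work surface at z = 0. Lengths are in m, angles in rad, forces in N, time in s.
With the tool pointing down it reaches from about 0.4 to 0.85 m from the base axis. Payload 10.4 kg.
Tool frame: the origin (TCP) lies on the front face of the gripper's body, between the roots of the fingers; the fingertips stand 73 mm ahead of it and the grasp point (between the pads) lies 54 mm ahead of it; z points along the fingers, y is the line along which they close (so a half turn about z gives the same grasp; the last joint's range is limited). The gripper opens to 85 mm and grips with 20 to 120 N. Pads are 22 mm wide; open, the fingers measure 114 mm over their backs; the gripper's body (76 mm by 85 mm) begins 54 mm behind the grasp point. The pads swing forward as they close: fully open they stand 13 mm farther back than shut.
Start: joints at [-0.023, 0.332, -0.065, 1.46, 0.022, 1.35, -0.088], TCP at [0.625, 0, 0.304] pointing down, gripper open.
Joint ranges: [-2.6, 2.6], [-0.5, 2.12], [-1.47, 1.34], [0.16, 2.42], [-1.27, 4.41], [0.06, 2.06], [-2.6, 2.6]. Speed limits (rad/s): [2.22, 2.22, 2.79, 2.79, 3.14, 3.14, 3.14].

INTERFACE

Orientations are given as a unit quaternion [x, y, z, w].
In Python, from workcell import manip gives the robot as it stands.
- The arm moves only by the shell command python3 -m jog 'ROWS' [FORCE]. ROWS is JSON, a list of rows, each an object with "grip": the gripper command: -1 is fully open, 1 is shut, values between are in proportion; "slide": the shift along the tool's x, y, z in cm, a list of three; "yaw": the turn about the tool's z in rad. A call has 1 to 8 rows; each row shifts and turns the commanded pose from where the row before left it, along the tool's axes as they then stand; what a row does not reach is not made up. A row lasts 1/10 s, in which the tool goes at most 50 mm and 8.59 degrees, less where a joint would pass 70% of its speed; a pose out of reach is approached as far as the arm can. A call with a gripper value outside its range is refused whole. The fingers move at their own pace and stop on an object; FORCE is the grip in N (left out, the last holds). Time passes only in rows, so rows that do not move let the fingers close. It gives the time, the measured TCP pose, the force, the opening and the grip force at its end, in the units of the state.
- manip.get_obs(): the state, without advancing time (a new reading comes with each control period).
- manip.camera(name): name is "scene" or "side" or "wrist"; returns the picture (480x640x3 uint8, blue, green, red); there is no depth.
- manip.calibration(name): a dict with "vfov" (degrees; the focal length in pixels is half the picture's height over the tangent of half this angle, whatever the lens; pixels are square), "cx", "cy" (the principal point, pixels), "k1" (the pictures are not rectified: a ray, as slopes to the right and down, at radius r is drawn at 1 + k1 r^2 times it, then the intrinsics apply), "camera_from_world" (4x4, takes a point from world to camera coordinates). Camera axes: x right, y down, z forward; pixel columns grow to the right and rows downward; lengths in m; the calibration is good to about 2 mm. A picture is of the moment at which its call begins: read the wrist's pose just before it. calibration takes no time and is no camera call; for the wrist camera it gives the pose at the moment of the call.
- manip.hand_in(): hands the job in; it is judged then, once.
Trained networks look in the newest picture that a camera, given by its name, has taken for a name from the list of things; names that differ only in an ending like _2 or _b are one class to them, and where a whole thing is asked for, a point or a joint stands for the part that bears it (a point fixed in the world has none). Each returns a list of dicts, best first, with "conf" (0 to 1); they miss things now and then, are a little off and sometimes report something else, mostly with a low value. They report only what shows in the picture. A call takes as long as a camera call. They do not tell look-alikes from the thing itself.
- manip.masks_of(thing, camera): "region" (480x640 bool, what is visible of it) and "centre" ([column, row] in pixels, amid what is visible of it).
The state is a dict: "clock": time; "joint_pos": joint angles; "joint_velocities": joint speeds; "tau": joint torques, N m; "position": TCP position; "ee_rot": TCP orientation; "ft_force": force on the tool from outside, world axes, zero at the start; "torque": the same for the moment, N m; "grip_width": opening from 0.0 (shut) to 1.0 (fully open); "grasp_force": force on a finger pad.
Only numpy, scipy, OpenCV 4.12 (cv2) and the standard library are available. Lean on these libraries where they do the work, as an engineer would, in place of code of your own. Each camera call takes 0.05 s, during which the arm holds its last target. There are 200 camera calls.

## Working session

There is one attempt and no reset: what is moved stays moved. The work goes in short steps, Python scripts to look and compute and a shell command to move; the robot and the scene stay as the last step left them, time stands still between calls to the robot, and variables do not carry over. Pictures are saved under pics/ and viewed, at most 10 in all, crops included, and the job is handed in when it is done.

```bash
mkdir -p pics; cat > h.py <<'E'
import numpy as np, cv2
from workcell import manip
def K(n):
    c=manip.calibration(n); f=240/np.tan(np.radians(c["vfov"])/2)
    return f,c["cx"],c["cy"],c["k1"],np.array(c["camera_from_world"])
def proj(n,P):
    f,cx,cy,k,T=K(n); P=np.atleast_2d(P); q=P@T[:3,:3].T+T[:3,3]; s=q[:,:2]/q[:,2:]
    s=s*(1+k*(s**2).sum(1,keepdims=True)); return s*f+[cx,cy]
def ray(n,uv):
    f,cx,cy,k,T=K(n); d=(np.array(uv)-[cx,cy])/f; s=d.copy()
    for _ in range(30): s=d/(1+k*(s@s))
    R=T[:3,:3]; return -R.T@T[:3,3], R.T@np.r_[s,1]
def atz(n,uv,z):
    o,d=ray(n,uv); return o+d*(z-o[2])/d[2]
E
python3 - <<'E'
from h import *
for n in ["scene","side"]:
    im=manip.camera(n); cv2.imwrite(f"pics/{n}0.png",im)
    for t,z in [("gauge",0),("ratchet_grip",.19),("thimble",.145),("lever_post",.161),("blank",.07),("anvil",.06),("stack",.06),("oil",.15),("die",.03),("spindle",.07)]:
        for m in manip.masks_of(t,n):
            ys,xs=np.where(m["region"])
            print(n,t,round(m["conf"],2),np.round(m["centre"]),[xs.min(),xs.max(),ys.min(),ys.max()],np.round(atz(n,m["centre"],z),3))
o=manip.get_obs();print(o["clock"],o["position"],o["ee_rot"])
E
```

```text
scene gauge 0.83 [382. 245.] [np.int64(311), np.int64(430), np.int64(189), np.int64(301)] [ 0.474  0.135 -0.   ]
scene gauge 0.75 [157. 246.] [np.int64(136), np.int64(177), np.int64(228), np.int64(262)] [ 0.535 -0.41   0.   ]
scene ratchet_grip 0.54 [359. 206.] [np.int64(349), np.int64(363), np.int64(198), np.int64(218)] [0.555 0.075 0.19 ]
scene ratchet_grip 0.42 [353. 261.] [np.int64(325), np.int64(387), np.int64(234), np.int64(275)] [0.711 0.072 0.19 ]
scene thimble 0.66 [356. 219.] [np.int64(346), np.int64(364), np.int64(198), np.int64(237)] [0.546 0.069 0.145]
scene lever_post 0.48 [381. 212.] [np.int64(373), np.int64(385), np.int64(188), np.int64(229)] [0.537 0.121 0.161]
scene blank 0.97 [353. 259.] [np.int64(325), np.int64(387), np.int64(233), np.int64(275)] [0.592 0.068 0.07 ]
scene blank 0.86 [301. 356.] [np.int64(254), np.int64(349), np.int64(313), np.int64(397)] [ 0.843 -0.009  0.07 ]
scene blank 0.73 [246. 197.] [np.int64(213), np.int64(280), np.int64(175), np.int64(219)] [ 0.413 -0.209  0.07 ]
scene blank 0.69 [356. 206.] [np.int64(349), np.int64(364), np.int64(198), np
[... 2094 characters left out ...]
), np.int64(211)] [ 0.524 -0.345  0.06 ]
side stack 0.85 [267. 425.] [np.int64(232), np.int64(300), np.int64(385), np.int64(461)] [0.442 0.443 0.06 ]
side oil 0.81 [184. 372.] [np.int64(167), np.int64(203), np.int64(340), np.int64(401)] [0.613 0.463 0.15 ]
side oil 0.45 [311. 286.] [np.int64(271), np.int64(327), np.int64(268), np.int64(306)] [0.496 0.139 0.15 ]
side die 0.67 [376. 202.] [np.int64(362), np.int64(393), np.int64(187), np.int64(211)] [ 0.53  -0.367  0.03 ]
side spindle 0.15 [300. 256.] [np.int64(290), np.int64(310), np.int64(236), np.int64(270)] [ 0.601 -0.015  0.07 ]
1.1 [6.25029031e-01 9.98824590e-06 3.03957384e-01] [7.07092680e-01 7.07120878e-01 4.36254533e-05 5.77150994e-05]
```

View pics/scene0.png

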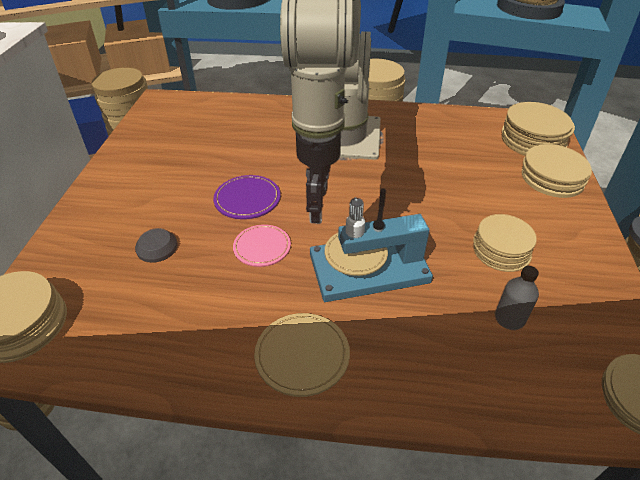

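View pics/side0.png

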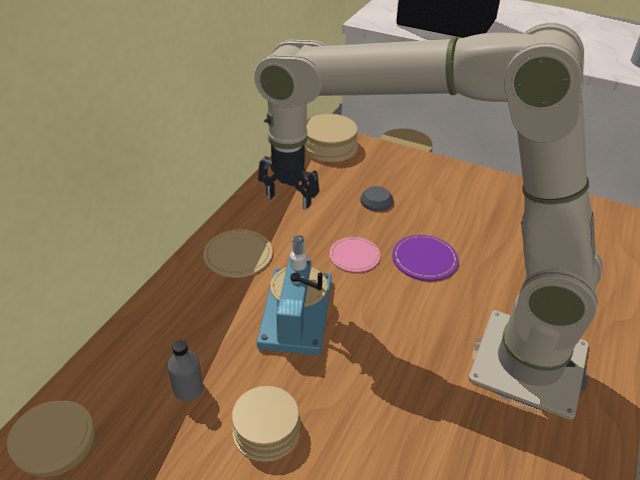

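The scene view shows the gauge with its cap at (356,206), the lever post at (381,210) and a tan disc on the anvil at (353,259).

Candidates for the blank in the scene view:
- tan disc on the anvil (353,259)
- larger tan disc (301,356)
- pink disc (261,243)
- purple disc (246,197)

The tan disc on the anvil fits: it isn't pink or purple, it is the smaller tan one, and it lies under the gauge. I'll confirm that in a crop, with the projected geometry drawn on it.

```bash
python3 - <<'E'
from h import *
from scipy.optimize import least_squares
def tri(a,b):
    A=[];B=[]
    for n,uv in (("scene",a),("side",b)):
        o,d=ray(n,uv); d/=np.linalg.norm(d); M=np.eye(3)-np.outer(d,d); A.append(M);B.append(M@o)
    return np.linalg.lstsq(np.vstack(A),np.hstack(B),rcond=None)[0]
reg={}
for n in ["scene","side"]:
    manip.camera(n)
    for t in ["ratchet_grip","lever_post","thimble"]:
        L=manip.masks_of(t,n)
        if L:
            r=L[0]["region"]; ys,xs=np.where(r); reg[n,t]=((xs.min()+xs.max())/2,(ys.min()+ys.max())/2); print(n,t,reg[n,t],L[0]["conf"],[xs.min(),xs.max(),ys.min(),ys.max()])
for t in ["ratchet_grip","lever_post","thimble"]:
    if ("scene",t) in reg and ("side",t) in reg: print(t,tri(reg["scene",t],reg["side",t]).round(4))
a=cv2.imread("pics/scene0.png")[180:310,300:440]; b=cv2.imread("pics/side0.png")[225:365,245:345]
a=cv2.resize(a,None,fx=3.3,fy=3.3,interpolation=cv2.INTER_CUBIC); b=cv2.resize(b,None,fx=3.3,fy=3.3,interpolation=cv2.INTER_CUBIC)
h=max(a.shape[0],b.shape[0]); p=lambda i:cv2.copyMakeBorder(i,0,h-i.shape[0],0,0,cv2.BORDER_CONSTANT)
cv2.imwrite("pics/crop1.png",np.hstack([p(a),p(b)])); print(a.shape,b.shape)
E
```

```text
scene ratchet_grip (np.float64(356.0), np.float64(208.5)) 0.8 [np.int64(349), np.int64(363), np.int64(198), np.int64(219)]
scene lever_post (np.float64(379.0), np.float64(209.0)) 0.49 [np.int64(373), np.int64(385), np.int64(189), np.int64(229)]
scene thimble (np.float64(355.0), np.float64(217.5)) 0.83 [np.int64(346), np.int64(364), np.int64(198), np.int64(237)]
side ratchet_grip (np.float64(298.5), np.float64(245.5)) 0.45 [np.int64(292), np.int64(305), np.int64(236), np.int64(255)]
side lever_post (np.float64(306.5), np.float64(281.5)) 0.5 [np.int64(291), np.int64(322), np.int64(273), np.int64(290)]
side thimble (np.float64(299.5), np.float64(253.5)) 0.66 [np.int64(290), np.int64(309), np.int64(236), np.int64(271)]
ratchet_grip [0.5633 0.0685 0.1888]
lever_post [0.5127 0.1203 0.1445]
thimble [0.5617 0.0672 0.163 ]
(429, 462, 3) (462, 330, 3)
```

View pics/crop1.png

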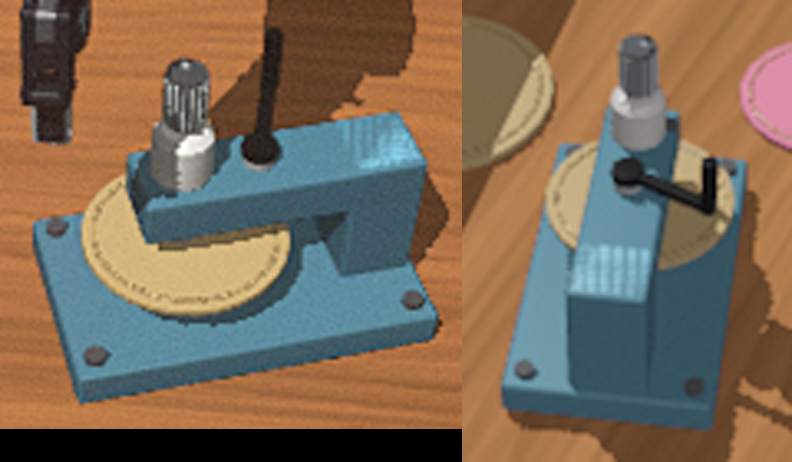

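The crop confirms it: the tan disc lies on the anvil under the spindle, and the lever points towards the robot with its post at scene (383,190) and side (320,274). Next I'll fit the gauge pose and the lever direction.

```bash
python3 - <<'E'
from h import *
from scipy.optimize import least_squares
S=lambda u,v:("scene",(300+u/3.3,180+v/3.3)); D=lambda u,v:("side",(245+(u-462)/3.3,225+v/3.3))
pts=[(S(398,113),(-.0275,.160,.125)),(S(426,165),(.0275,.160,.125)),(S(82,400),(.075,-.085,0)),(S(437,325),(.075,.165,0)),(S(260,148),(0,.052,.141)),
(D(629,172),(0,.052,.141)),(S(187,70),(0,0,.21)),(D(638,44),(0,0,.21)),(D(568,293),(.0275,.16,.125)),(D(648,303),(-.0275,.16,.125)),(D(503,403),(.075,.165,0)),(D(713,428),(-.075,.165,0)),(S(34,222),(-.075,-.085,.028))]
def w(p,q): c,s=np.cos(p[2]),np.sin(p[2]); return np.array([p[0]+c*q[0]-s*q[1],p[1]+s*q[0]+c*q[1],q[2]])
def post(p,z): h=w(p,(0,.052,z)); return h+.065*np.array([np.cos(p[3]),np.sin(p[3]),0])
def res(p):
    r=[proj(n,w(p,q))[0]-uv for (n,uv),q in pts]+[proj(n,post(p,.18))[0]-uv for n,uv in (S(274,33),D(711,161))]
    return np.ravel(r)
s=least_squares(res,[.56,.07,0,3],loss="soft_l1"); p=s.x
print("pose",p.round(4)); print(res(p).reshape(-1,2).round(1)); print("hub",w(p,(0,.052,.161)).round(4),"post",post(p,.161).round(4))
E
```

```text
pose [0.5649 0.0689 0.3489 3.0739]
[[-0.2 -2.6]
 [ 1.  -1.9]
 [-0.7  2.1]
 [-0.5  3.8]
 [-0.1 -2.6]
 [-0.6 -1.4]
 [-0.1 -0.2]
 [-0.5  0.2]
 [-0.7  0.4]
 [-0.1 -0.4]
 [-0.2  3. ]
 [ 0.2  1.3]
 [-1.4 -1.1]
 [-0.1 -1.1]
 [-0.5 -0.1]]
hub [0.5471 0.1177 0.161 ] post [0.4823 0.1221 0.161 ]
```

```bash
python3 -m jog '[{"grip":-1,"slide":[3.5,-3,0],"yaw":0},{"grip":-1,"slide":[3.4,-3,0],"yaw":0},{"grip":-1,"slide":[0,0,0],"yaw":0},{"grip":-1,"slide":[0,0,0],"yaw":0}]' 30
python3 - <<'E'
from h import *
o=manip.get_obs(); print(o["clock"],o["position"].round(4) if hasattr(o["position"],'round') else o["position"],o["ee_rot"],o["joint_pos"],o["ft_force"],o["torque"])
im=manip.camera("wrist"); cv2.imwrite("pics/w1.png",im)
for t,z in [("ratchet_grip",.21),("thimble",.164),("lever_post",.18)]:
    for m in manip.masks_of(t,"wrist"):
        ys,xs=np.where(m["region"]);(c,r),rad=cv2.minEnclosingCircle(np.c_[xs,ys].astype(np.float32))
        print(t,round(m["conf"],2),np.round(m["centre"]),[xs.min(),xs.max(),ys.min(),ys.max()],atz("wrist",m["centre"],z).round(4))
print("proj cap top, fit",proj("wrist",[[.5649,.0689,.21],[.5471,.1177,.141],[.4823,.1221,.18]]).round(1))
E
```

```text
clock: 1.9
position: [0.5647, 0.0698, 0.3044]
ee_rot: [0.706, 0.708, 0.0, 0.0]
ft_force: [1.2, -0.2, 1.0]
grip_width: 1.0
grasp_force: 0.0
1.9 [0.5647 0.0698 0.3044] [7.06419849e-01 7.07792894e-01 3.32475226e-04 3.24369637e-04] [-0.10531048  0.21219383 -0.11382967  1.61002603  0.02489087  1.31986996
 -0.22082636] [ 1.19656529 -0.22148132  0.99808379] [-0.02445292 -0.05219721  0.02830213]
ratchet_grip 0.87 [305. 267.] [np.int64(278), np.int64(337), np.int64(227), np.int64(301)] [0.5628 0.0722 0.21  ]
thimble 0.7 [311. 264.] [np.int64(278), np.int64(338), np.int64(226), np.int64(302)] [0.5655 0.0559 0.164 ]
thimble 0.61 [305. 248.] [np.int64(266), np.int64(341), np.int64(200), np.int64(300)] [0.562  0.0654 0.164 ]
lever_post 0.61 [228. 150.] [np.int64(135), np.int64(300), np.int64(135), np.int64(175)] [0.5244 0.1223 0.18  ]
proj cap top, fit [[309.9 273.3]
 [279.8 153.1]
 [144.4 151.3]]
```

View pics/w1.png

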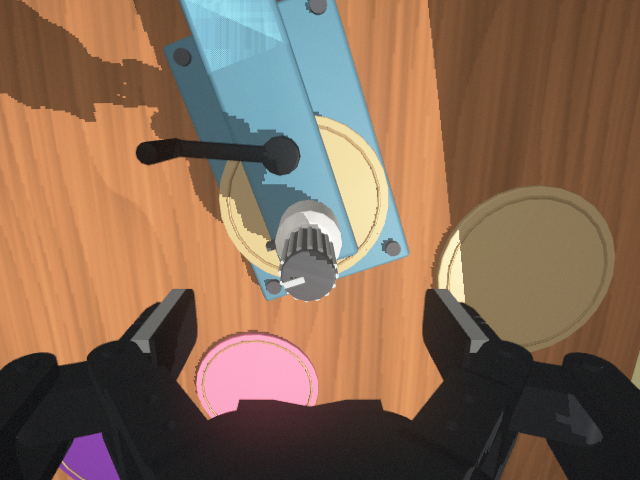

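The cap top is centred at wrist (308,273) and the projected fit gives (310,273), so they agree. The barrel pointer is at about (271,244), and the post end at (148,152) also matches the fit. Next I wind the wrist back so there is room to turn clockwise.

```bash
python3 -m jog '[{"grip":-1,"slide":[0,0,0],"yaw":-0.145},{"grip":-1,"slide":[0,0,0],"yaw":-0.145},{"grip":-1,"slide":[0,0,0],"yaw":-0.145},{"grip":-1,"slide":[0,0,0],"yaw":-0.145},{"grip":-1,"slide":[0,0,0],"yaw":-0.145},{"grip":-1,"slide":[0,0,0],"yaw":-0.145},{"grip":-1,"slide":[0,0,0],"yaw":-0.145},{"grip":-1,"slide":[0,0,0],"yaw":-0.145}]'
python3 -c "
from h import *
print(manip.get_obs()['joint_pos'].round(3))"
```

```text
clock: 2.9
position: [0.5655, 0.068, 0.3036]
ee_rot: [0.202, 0.979, -0.0, -0.0]
ft_force: [-0.1, 0.0, -0.4]
grip_width: 1.004
grasp_force: 0.0
[-0.008  0.221 -0.224  1.604  0.05   1.323  0.926]
```

```bash
python3 -m jog '[{"grip":-1,"slide":[0,0,0],"yaw":-0.145},{"grip":-1,"slide":[0,0,0],"yaw":-0.145},{"grip":-1,"slide":[0,0,0],"yaw":-0.145},{"grip":-1,"slide":[0,0,0],"yaw":-0.145},{"grip":-1,"slide":[0,0,0],"yaw":-0.145},{"grip":-1,"slide":[0,0,0],"yaw":-0.145},{"grip":-1,"slide":[0,0,0],"yaw":-0.145},{"grip":-1,"slide":[0,0,0],"yaw":-0.145}]'
python3 -m jog '[{"grip":-1,"slide":[0,0,0],"yaw":-0.1},{"grip":-1,"slide":[0,0,0],"yaw":0},{"grip":-1,"slide":[0,0,0],"yaw":0},{"grip":-1,"slide":[0,0,0],"yaw":0}]'
python3 -c "
from h import *
o=manip.get_obs();print(o['joint_pos'].round(3),o['torque'])
from scipy.spatial.transform import Rotation as R
M=R.from_quat(o['ee_rot']).as_matrix();print(M.round(3)); print('slide cm to cap',100*M.T@(np.array([.5647,.069,.246])-o['position']))"
```

```text
clock: 3.7
position: [0.5655, 0.068, 0.3036]
ee_rot: [-0.368, 0.93, 0.0, -0.0]
ft_force: [-0.0, 0.0, -0.1]
grip_width: 0.998
grasp_force: 0.0
clock: 4.1
position: [0.5652, 0.0687, 0.3038]
ee_rot: [-0.411, 0.912, 0.0, -0.0]
ft_force: [-0.5, 0.1, -0.1]
grip_width: 1.001
grasp_force: 0.0
[ 0.097  0.231 -0.349  1.598  0.081  1.326  2.154] [ 0.01517855 -0.03220383 -0.01579834]
[[-0.663 -0.749 -0.   ]
 [-0.749  0.663  0.   ]
 [-0.     0.    -1.   ]]
slide cm to cap [0.00802664 0.05569903 5.78431036]
```

```bash
python3 -m jog '[{"grip":-1,"slide":[0,0,2.0],"yaw":0},{"grip":-1,"slide":[0,0,2.0],"yaw":0},{"grip":-1,"slide":[0,0,1.7],"yaw":0},{"grip":-1,"slide":[0,0,0],"yaw":0},{"grip":1,"slide":[0,0,0],"yaw":0},{"grip":1,"slide":[0,0,0],"yaw":0},{"grip":1,"slide":[0,0,0],"yaw":0},{"grip":1,"slide":[0,0,0],"yaw":0}]' 25
python3 -m jog '[{"grip":1,"slide":[0,0,0],"yaw":0},{"grip":1,"slide":[0,0,0],"yaw":0},{"grip":1,"slide":[0,0,0],"yaw":0}]'
python3 -c "
from h import *
o=manip.get_obs();print(o['torque'])
cv2.imwrite('pics/s1.png',manip.camera('scene'));cv2.imwrite('pics/d1.png',manip.camera('side'));cv2.imwrite('pics/w2.png',manip.camera('wrist'))"
```

```text
clock: 4.9
position: [0.5653, 0.0691, 0.2477]
ee_rot: [-0.412, 0.911, -0.0, 0.001]
ft_force: [0.2, 0.2, 0.1]
grip_width: 0.329
grasp_force: 0.0
clock: 5.2
position: [0.5648, 0.0696, 0.2478]
ee_rot: [-0.412, 0.911, 0.0, 0.0]
ft_force: [-3.4, 1.2, 5.5]
grip_width: 0.289
grasp_force: 25.0
[ 0.26193893  0.83816115 -0.01978339]
```

```bash
cat > st.py <<'E'
from h import *
o=manip.get_obs(); print("tau",np.round(o["torque"],3),"F",np.round(o["ft_force"],1),"j7",round(o["joint_pos"][6],3),"p",np.round(o["position"],4))
E
for i in 1 2 3 4; do python3 -m jog '[{"grip":1,"slide":[0,0,0],"yaw":0.1},{"grip":1,"slide":[0,0,0],"yaw":0.1},{"grip":1,"slide":[0,0,0],"yaw":0.1}]' >/dev/null; python3 st.py; done
python3 -c "
from h import *
im=manip.camera('wrist');cv2.imwrite('pics/w3.png',im);a=cv2.imread('pics/w2.png')
s=manip.camera('scene');cv2.imwrite('pics/s2.png',s);s1=cv2.imread('pics/s1.png')
d=manip.camera('side');cv2.imwrite('pics/d2.png',d);d1=cv2.imread('pics/d1.png')
z=lambda i,x,y,w,h,f:cv2.resize(i[y:y+h,x:x+w],(260,195),interpolation=cv2.INTER_CUBIC)
row=lambda w,s,d:np.hstack([z(w,200,150,240,180,0),z(s,326,192,60,45,0),z(d,270,235,60,45,0)])
cv2.imwrite('pics/cmp.png',np.vstack([row(a,s1,d1),row(im,s,d)]))"
```

```text
tau [0.003 0.744 0.08 ] F [-3.5  1.4  5.6] j7 1.848 p [0.5649 0.0694 0.2478]
tau [-0.124  0.625  0.126] F [-2.8 -0.4  5.3] j7 1.556 p [0.565  0.0692 0.2478]
tau [-0.251  0.689  0.129] F [-3.5 -1.1  5.6] j7 1.264 p [0.565  0.069  0.2478]
tau [-0.391  0.827  0.093] F [-3.2 -1.3  5.7] j7 0.971 p [0.5649 0.0688 0.2478]
```

View pics/cmp.png

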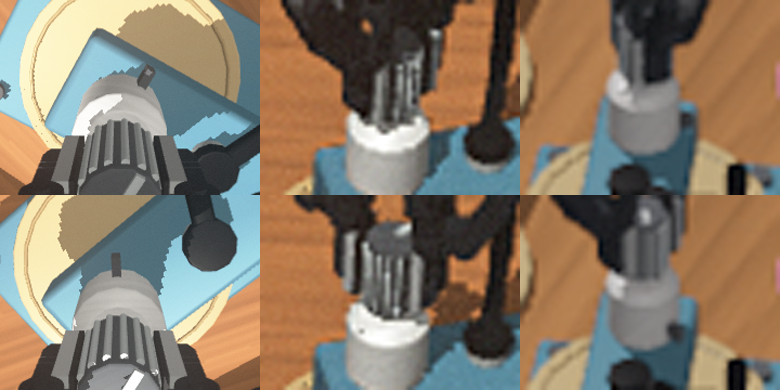

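Top row is before the turn, bottom row after. The barrel pointer moved from (147,75) to (115,265) in the wrist view and from (688,120) to (676,330) in the side view. I'll work out how much of the 1.2 rad the barrel followed.

```bash
cat > ptr.py <<'E'
from h import *
from scipy.spatial.transform import Rotation as R
from scipy.optimize import least_squares
def tw(p,q): M=np.eye(4); M[:3,:3]=R.from_quat(q).as_matrix(); M[:3,3]=p; return M
o=manip.get_obs(); f,cx,cy,k,T=K("wrist"); CT=T@tw(o["position"],o["ee_rot"])
def pw(P,M):
    q=(CT@np.linalg.inv(M)@np.r_[P,1])[:3]; s=q[:2]/q[2]; return s*(1+k*s@s)*f+[cx,cy]
M1=tw([.5647,.0698,.3044],[.70642,.70779,0,0]); M2=tw([.5648,.0696,.2478],[-.412,.911,0,0]); M3=tw(o["position"],o["ee_rot"])
P=lambda a,r,z:np.array([.5648+r*np.cos(a),.0690+r*np.sin(a),z])
s=.923; ds=60/260
obs=[("w",M1,0,(271,244)),("w",M2,0,(200+147*s,150+75*s)),("w",M3,1,(200+115*s,150+70*s)),("d",0,0,(270+(688-520)*ds,235+120*ds)),("d",0,1,(270+(676-520)*ds,235+135*ds))]
def res(x): return np.ravel([((pw(P(x[i],x[2],x[3]),m) if c=="w" else proj("side",P(x[i],x[2],x[3]))[0])-uv)*(1 if c=="w" else 3) for c,m,i,uv in obs])
best=min((least_squares(res,[a,b,.022,.14],bounds=([-9,-9,.019,.125],[9,9,.03,.165]),loss="soft_l1",f_scale=5) for a in (-3,-1.5,0,1.5,3) for b in (-3,-1.5,0,1.5,3)),key=lambda s:s.cost)
print(best.x,best.cost); print(res(best.x).reshape(-1,2).round(1))
print("post angle, j7"); 
E
python3 ptr.py
```

```text
[ 3.45879594 -3.40094771  0.02596755  0.13770563] 5.213853018911941
[[ 1.4  1.9]
 [ 1.1  1.2]
 [-0.4 -0.7]
 [-0.3 -0. ]
 [ 0.2  1.3]]
post angle, j7
```

The barrel followed only 0.58 rad clockwise (3.46 to 2.88) of the cap's 1.2 rad, and the torque sits at the slip level. That is less than the 1.5 rad needed to reach the blank, so the clamp is tight. I'll let go of the cap, rise, and go to the lever.

```bash
python3 -m jog '[{"grip":-1,"slide":[0,0,0],"yaw":0},{"grip":-1,"slide":[0,0,0],"yaw":0},{"grip":-1,"slide":[0,0,0],"yaw":0},{"grip":-1,"slide":[0,0,-2.0],"yaw":0},{"grip":-1,"slide":[0,0,-3.0],"yaw":0},{"grip":1,"slide":[0,0,-0.5],"yaw":-0.14},{"grip":1,"slide":[0,0,0],"yaw":-0.14},{"grip":1,"slide":[0,0,0],"yaw":0}]' 40
python3 -c "
from h import *
from scipy.spatial.transform import Rotation as R
o=manip.get_obs();M=R.from_quat(o['ee_rot']).as_matrix();print('y angle',np.arctan2(M[1,1],M[0,1]),'slide',100*M.T@(np.array([.4845,.154,.231])-o['position']))"; python3 st.py
```

```text
clock: 7.5
position: [0.5651, 0.069, 0.3021]
ee_rot: [0.034, 0.999, 0.0, 0.0]
ft_force: [0.8, -0.0, 0.3]
grip_width: 0.513
grasp_force: 0.0
y angle 1.5022744004893263 slide [8.62578814 7.92689588 7.10825431]
tau [-0.085  0.    -0.031] F [ 0.8 -0.   0.3] j7 1.26 p [0.5651 0.069  0.3021]
```

```bash
python3 -m jog '[{"grip":1,"slide":[2.9,2.7,0],"yaw":0},{"grip":1,"slide":[2.9,2.7,0],"yaw":0},{"grip":1,"slide":[2.8,2.5,0],"yaw":0},{"grip":1,"slide":[0,0,0],"yaw":0},{"grip":1,"slide":[0,0,2.5],"yaw":0},{"grip":1,"slide":[0,0,2.5],"yaw":0},{"grip":1,"slide":[0,0,2.1],"yaw":0},{"grip":1,"slide":[0,0,0],"yaw":0}]'
python3 st.py
python3 -m jog '[{"grip":1,"slide":[0,-0.4,0],"yaw":0},{"grip":1,"slide":[0,-0.4,0],"yaw":0},{"grip":1,"slide":[0,-0.2,0],"yaw":0}]'
python3 -c "
from h import *
cv2.imwrite('pics/w4.png',manip.camera('wrist'));d=manip.camera('side');s=manip.camera('scene')
z=lambda i,x,y:cv2.resize(i[y:y+120,x:x+120],(480,480),interpolation=cv2.INTER_CUBIC)[:,:390]
cv2.imwrite('pics/lev.png',np.hstack([z(s,320,150),z(d,260,205)]))"; python3 st.py
```

```text
clock: 8.3
position: [0.4837, 0.1529, 0.2281]
ee_rot: [0.037, 0.999, -0.001, -0.002]
ft_force: [-0.3, -0.5, -0.3]
grip_width: 0.002
grasp_force: 0.0
tau [ 0.014  0.002 -0.002] F [-0.3 -0.5 -0.3] j7 1.058 p [0.4837 0.1529 0.2281]
clock: 8.6
position: [0.4847, 0.1434, 0.2321]
ee_rot: [0.036, 0.999, 0.0, 0.001]
ft_force: [-1.0, 0.9, 0.1]
grip_width: 0.001
grasp_force: 0.0
tau [ 0.005  0.005 -0.045] F [-0.2  0.9 -0.1] j7 1.082 p [0.4844 0.1437 0.2316]
```

View pics/lev.png

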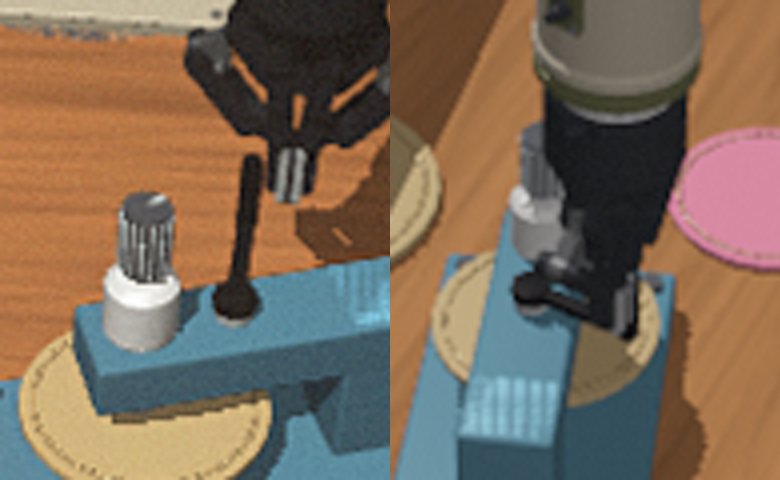

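The scene crop shows the closed fingers at (290,185), just beside the lever post at (252,165) on its clockwise side. I'll push in an arc about the pivot.

```bash
python3 -m jog '[{"grip":1,"slide":[0,-0.4,0],"yaw":0},{"grip":1,"slide":[0.13,-0.39,0],"yaw":-0.06},{"grip":1,"slide":[0.13,-0.39,0],"yaw":-0.06}]'; python3 st.py
python3 -m jog '[{"grip":1,"slide":[0.13,-0.39,0],"yaw":-0.06},{"grip":1,"slide":[0.13,-0.39,0],"yaw":-0.06}]'; python3 st.py
```

```text
clock: 9.05
position: [0.4813, 0.1346, 0.2316]
ee_rot: [-0.027, 1.0, 0.002, 0.001]
ft_force: [4.5, 10.9, -3.1]
grip_width: -0.001
grasp_force: 4.9
tau [ 2.173 -0.853  0.02 ] F [ 4.5 10.9 -3.1] j7 1.228 p [0.4813 0.1346 0.2316]
clock: 9.25
position: [0.4794, 0.1265, 0.2315]
ee_rot: [-0.087, 0.996, 0.002, 0.002]
ft_force: [2.2, 6.9, -2.3]
grip_width: 0.002
grasp_force: 3.3
tau [ 1.512 -0.609  0.065] F [ 2.2  6.9 -2.3] j7 1.364 p [0.4794 0.1265 0.2315]
```

```bash
for i in 1 2; do python3 -m jog '[{"grip":1,"slide":[0.13,-0.39,0],"yaw":-0.06},{"grip":1,"slide":[0.13,-0.39,0],"yaw":-0.06}]' >/dev/null; python3 st.py; done
```

```text
tau [ 0.6   -0.223  0.065] F [0.7 3.2 0.1] j7 1.5 p [0.4781 0.1167 0.2312]
tau [ 0.61  -0.198  0.01 ] F [1.4 2.7 0. ] j7 1.637 p [0.478  0.1084 0.2312]
```

```bash
python3 -m jog '[{"grip":1,"slide":[0.13,-0.39,0],"yaw":-0.06},{"grip":1,"slide":[0.13,-0.39,0],"yaw":-0.06}]' >/dev/null; python3 st.py;  python3 -m jog '[{"grip":1,"slide":[0.13,-0.39,0],"yaw":-0.06}]' >/dev/null; python3 st.py; python3 -m jog '[{"grip":1,"slide":[0.13,-0.39,0],"yaw":-0.06}]' >/dev/null; python3 st.py
```

```text
tau [ 0.642 -0.09   0.002] F [ 0.3  2.5 -0.7] j7 1.774 p [0.479  0.1002 0.2312]
tau [ 0.631 -0.024  0.029] F [0.5 2.6 0.8] j7 1.843 p [0.4798 0.0962 0.2312]
tau [ 0.648 -0.022  0.027] F [0.5 3.  0.5] j7 1.911 p [0.4809 0.0922 0.2312]
```

```bash
for i in 1 2 3 4; do python3 -m jog '[{"grip":1,"slide":[0.13,-0.39,0],"yaw":-0.06}]' >/dev/null; python3 st.py; done
```

```text
tau [0.562 0.026 0.02 ] F [-0.5  3.3  0.3] j7 1.979 p [0.4821 0.0883 0.2311]
tau [0.731 0.125 0.054] F [-0.7  3.  -0.5] j7 2.047 p [0.4837 0.0845 0.2311]
tau [2.909 2.403 0.109] F [-12.   14.7   3.2] j7 2.115 p [0.4844 0.0824 0.2308]
tau [4.19  4.365 0.097] F [-20.9  19.7   8. ] j7 2.182 p [0.4848 0.0807 0.2305]
```

The force jumped after about 0.8 rad of travel with the barrel still clear, so the lever is at its stop. I'll back off, rise and check.

```bash
python3 -m jog '[{"grip":1,"slide":[0,0.5,0],"yaw":0},{"grip":1,"slide":[0,1.5,0],"yaw":0},{"grip":1,"slide":[0,0,-2.5],"yaw":0},{"grip":1,"slide":[0,0,-2.5],"yaw":0},{"grip":-1,"slide":[0,0,-2.5],"yaw":0},{"grip":-1,"slide":[0,0,0],"yaw":0}]'
python3 - <<'E'
from h import *
from scipy.spatial.transform import Rotation as R
for n in ("scene","side"):
    manip.camera(n); im=manip.camera(n); cv2.imwrite(f"pics/{n}5.png",im)
    for m in manip.masks_of("lever_post",n)[:1]:
        ys,xs=np.where(m["region"]); print(n,m["conf"],[xs.min(),xs.max(),ys.min(),ys.max()])
    for a in (3.07,3.6,3.8,4.0): print(n,a,proj(n,np.array([.5471,.1177,.18])+.065*np.array([np.cos(a),np.sin(a),0])).round(1))
o=manip.get_obs();M=R.from_quat(o['ee_rot']).as_matrix();print('y angle',np.arctan2(M[1,1],M[0,1]),'slide',100*M.T@(np.array([.5648,.069,.255])-o['position']),o["joint_pos"][6],o["clock"])
E
```

```text
clock: 11.05
position: [0.4727, 0.0898, 0.3093]
ee_rot: [-0.43, 0.903, -0.001, 0.003]
ft_force: [0.1, 0.4, 0.0]
grip_width: 0.33
grasp_force: 0.0
scene 0.7 [np.int64(357), np.int64(383), np.int64(192), np.int64(228)]
scene 3.07 [[383.1 188.9]]
scene 3.6 [[367.4 189.7]]
scene 3.8 [[362.1 191.3]]
scene 4.0 [[357.5 193.6]]
side 0.55 [np.int64(291), np.int64(324), np.int64(257), np.int64(282)]
side 3.07 [[319.9 273.8]]
side 3.6 [[323.7 263.7]]
side 3.8 [[323.  259.8]]
side 4.0 [[321.3 256.1]]
y angle 2.4599873506722747 slide [-4.31324963 -8.52906812  4.98195754] 2.1711832430356437 11.35
```

Scene and side both put the post at about 3.85 rad, and it started at 3.07, so the lever is against its stop. I'll regrasp the cap slightly higher.

```bash
python3 -m jog '[{"grip":-1,"slide":[-1.5,-2.9,0],"yaw":0},{"grip":-1,"slide":[-1.5,-2.9,0],"yaw":0},{"grip":-1,"slide":[-1.3,-2.7,0],"yaw":0},{"grip":-1,"slide":[0,0,0],"yaw":0},{"grip":-1,"slide":[0,0,0],"yaw":0}]' 25
python3 -c "
from h import *
from scipy.spatial.transform import Rotation as R
o=manip.get_obs();M=R.from_quat(o['ee_rot']).as_matrix();print('slide',100*M.T@(np.array([.5648,.069,.253])-o['position']),o['joint_pos'])"
```

```text
clock: 11.85
position: [0.5649, 0.0691, 0.3048]
ee_rot: [-0.43, 0.903, 0.001, -0.001]
ft_force: [-0.4, 0.2, -0.6]
grip_width: 1.005
grasp_force: 0.0
slide [ 0.0089045  -0.01387501  5.17520514] [ 0.04515841  0.22600919 -0.28820298  1.59883138  0.06498241  1.32829319
  2.20779998]
```

```bash
python3 -m jog '[{"grip":-1,"slide":[0,0,2.0],"yaw":0},{"grip":-1,"slide":[0,0,2.0],"yaw":0},{"grip":-1,"slide":[0,0,1.2],"yaw":0},{"grip":1,"slide":[0,0,0],"yaw":0},{"grip":1,"slide":[0,0,0],"yaw":0},{"grip":1,"slide":[0,0,0],"yaw":0},{"grip":1,"slide":[0,0,0],"yaw":0},{"grip":1,"slide":[0,0,0],"yaw":0}]' 25
python3 -m jog '[{"grip":1,"slide":[0,0,0],"yaw":0},{"grip":1,"slide":[0,0,0],"yaw":0}]'; python3 st.py
for i in 1 2 3 4; do python3 -m jog '[{"grip":1,"slide":[0,0,0],"yaw":0.1},{"grip":1,"slide":[0,0,0],"yaw":0.1},{"grip":1,"slide":[0,0,0],"yaw":0.1}]' >/dev/null; python3 st.py; done
```

```text
clock: 12.65
position: [0.5649, 0.0697, 0.255]
ee_rot: [-0.43, 0.903, 0.0, 0.0]
ft_force: [-3.9, 1.3, 5.4]
grip_width: 0.29
grasp_force: 25.0
clock: 12.85
position: [0.565, 0.0698, 0.255]
ee_rot: [-0.43, 0.903, 0.0, 0.0]
ft_force: [-3.8, 1.4, 4.7]
grip_width: 0.294
grasp_force: 25.1
tau [ 0.237  0.777 -0.019] F [-3.8  1.4  4.7] j7 2.199 p [0.565  0.0698 0.255 ]
tau [0.042 0.574 0.051] F [-3.3  0.1  4.6] j7 1.902 p [0.5651 0.0695 0.255 ]
tau [-0.128  0.588  0.063] F [-3.  -0.3  5.3] j7 1.609 p [0.5651 0.0693 0.255 ]
tau [-0.38   0.601  0.039] F [-2.4 -0.9  5.4] j7 1.316 p [0.5651 0.0691 0.255 ]
tau [-0.555  0.744  0.037] F [-2.9 -0.9  6. ] j7 1.023 p [0.5651 0.0688 0.255 ]
```

The torque is about 0.05 N·m, so the barrel is running. I'll carry on until it rises to the slip level.

```bash
for i in 1 2 3 4 5 6; do python3 -m jog '[{"grip":1,"slide":[0,0,0],"yaw":0.1},{"grip":1,"slide":[0,0,0],"yaw":0.1},{"grip":1,"slide":[0,0,0],"yaw":0.1}]' >/dev/null; python3 st.py; done
```

```text
tau [-0.729  0.926  0.108] F [-4.5 -2.5  6. ] j7 0.73 p [0.565  0.0686 0.255 ]
tau [-0.769  1.372  0.094] F [-5.4 -3.1  7.5] j7 0.437 p [0.5648 0.0685 0.255 ]
tau [-0.807  1.661  0.089] F [-6.4 -2.9  8.6] j7 0.143 p [0.5646 0.0684 0.255 ]
tau [-0.764  1.907  0.126] F [-8.2 -3.4  9.9] j7 -0.15 p [0.5644 0.0684 0.2549]
tau [-0.64   2.196  0.102] F [-8.4 -3.4  9.9] j7 -0.444 p [0.5643 0.0685 0.255 ]
tau [-0.607  2.38   0.105] F [-9.9 -2.9  8.6] j7 -0.737 p [0.5641 0.0686 0.2549]
```

It has been slipping steadily at about 0.10 N·m for about 1.6 rad. I'll let go, rise and check the result in pictures.

```bash
python3 -m jog '[{"grip":1,"slide":[0,0,0],"yaw":0},{"grip":-1,"slide":[0,0,0],"yaw":0},{"grip":-1,"slide":[0,0,0],"yaw":0},{"grip":-1,"slide":[0,0,0],"yaw":0},{"grip":-1,"slide":[0,0,0],"yaw":0},{"grip":-1,"slide":[0,0,-2.5],"yaw":0},{"grip":-1,"slide":[0,0,-3.5],"yaw":0},{"grip":-1,"slide":[0,0,-3.5],"yaw":0}]'
python3 -m jog '[{"grip":-1,"slide":[0,0,0],"yaw":0},{"grip":-1,"slide":[0,0,0],"yaw":0},{"grip":-1,"slide":[0,0,0],"yaw":0}]'
python3 - <<'E'
from h import *
s=manip.camera("scene");d=manip.camera("side")
for n in ("scene","side"):
    for t in ("blank","stack","oil","die"):
        print(n,t,[(round(m["conf"],2),np.round(m["centre"])) for m in manip.masks_of(t,n) if m["conf"]>.6])
P=lambda a:np.array([.5648+.026*np.cos(a),.069+.026*np.sin(a),.1377])
print("pointer side px",[(a,proj("side",P(a))[0].round(1)) for a in (2.9,2.0,1.6,1.2)])
z=lambda i,x,y:cv2.resize(i[y:y+130,x:x+110],(396,468),interpolation=cv2.INTER_CUBIC)
cv2.imwrite("pics/fin.png",np.hstack([z(s,310,180),z(d,245,225)]))
E
```

```text
clock: 16.65
position: [0.5648, 0.0692, 0.3498]
ee_rot: [0.87, 0.493, -0.0, -0.0]
ft_force: [0.1, 0.2, 0.7]
grip_width: 0.998
grasp_force: 0.0
clock: 16.95
position: [0.5647, 0.0691, 0.3478]
ee_rot: [0.87, 0.493, -0.001, -0.0]
ft_force: [0.2, -0.2, 0.3]
grip_width: 0.997
grasp_force: 0.0
scene blank [(0.96, array([353., 261.])), (0.79, array([299., 353.])), (0.61, array([262., 245.]))]
scene stack [(0.81, array([504., 242.]))]
scene oil [(0.61, array([377., 248.]))]
scene die [(0.66, array([157., 247.]))]
side blank [(0.94, array([311., 287.])), (0.82, array([356., 255.])), (0.7, array([424., 262.]))]
side stack [(0.88, array([263., 424.]))]
side oil [(0.63, array([296., 313.]))]
side die [(0.88, array([377., 200.]))]
pointer side px [(2.9, array([306.2, 266.5])), (2.0, array([297.4, 269.1])), (1.6, array([293.1, 268.4])), (1.2, array([289.6, 266.6]))]
```

View pics/fin.png

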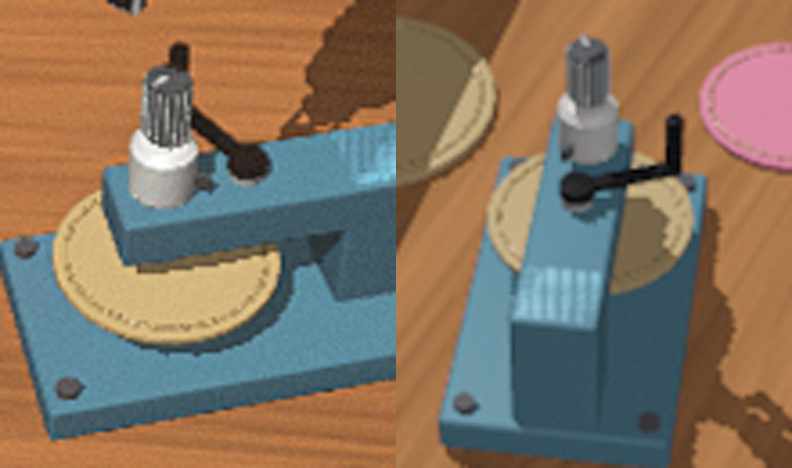

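In the final crops the pointer is at side (292.5,267.5), which puts the barrel at about 1.9 rad, or 3.8 mm of spindle travel. That lies within the 3–5.5 mm gap, so the spindle is on the blank. The blank and bystanders haven't moved and the gripper is clear.

```bash
python3 -c "
from workcell import manip
print(manip.hand_in())"
```

```text
the job is handed in; nothing more can be done
None
```

I loosened the clamp, which was tight, and turned the cap until it slipped for about a quarter turn with the spindle on the blank, then let go. The job is handed in with the blank and bystanders where they were; the hand-in returned no verdict.

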